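# Find the hidden lock button on the switch board and switch the lights on

## Robot

A 6-joint arm with a two-finger parallel gripper is mounted at the origin on the work surface. World frame = base frame: x ahead of the robot, y to its left, z up, the work surface at z = 0. Lengths are in m, angles in degrees, forces in N, time in s.
With the tool pointing down it reaches from about 0.25 to 0.725 m from the base axis. Payload 9.7 kg.
Tool frame: the origin (TCP) lies midway between the tips of the shut fingers; the grasp point (between the pads) lies 19 mm behind it; y points along the fingers, x is the direction in which the jaws open and shut, and the axes are right-handed (so a half turn about y gives the same grasp; the last joint's range is limited). The gripper opens to 85 mm and grips with 20 to 120 N. Pads are 22 mm wide; open, the fingers measure 114 mm over their backs; the gripper's body (76 mm by 85 mm) begins 54 mm behind the grasp point. The pads swing forward as they close: fully open they stand 13 mm farther back than shut.
Start: joints at [73.51, 4.979, 10.078, 95.1, 0, 90], TCP at [0.156, 0.527, 0.197] pointing down, gripper open.
Joint ranges: [-179.16, 179.16], [-48.56, 103.87], [-65.8, 70.77], [-126.05, 130.52], [-82.76, 87.17], [-180, 180]. Speed limits (degrees/s): [127.2, 127.2, 147.25, 180, 180, 180].

## Interface

Orientations are given as [roll, pitch, yaw] about the fixed x, y, z axes, in that order (R = Rz(yaw) Ry(pitch) Rx(roll)).
In Python, from workcell import get_obs, camera, job_done gives the robot as it stands.
- The arm moves only by the tool play_rows, never from a script. Its argument "moves" is a list of rows, each a list of 3 entries, a list of its own where there are three numbers: the turn, a rotation vector about the tool's x, y, z in degrees, then the shift along the tool's x, y, z in m, then the opening in per cent of the stroke, from 0 (shut) to 100 (fully open). A call has exactly 5 rows; each row is the pose to reach, as a shift and turn from the pose commanded when the call began, along the tool's axes at that moment; what a row does not reach only later rows make up. A row lasts 1/10 s, in which the tool goes at most 50 mm and 8.59 degrees, less where a joint would pass 70% of its speed; a pose out of reach is approached as far as the arm can. A call with a gripper value outside its range is refused whole. The fingers move at their own pace and stop on an object; "grip_force" is the grip in N (left out, the last holds). Time passes only in rows, so rows that repeat a pose let the fingers close, or fill a call up. It gives the time, the measured TCP pose, the force and the opening at its end, in the units of the state.
- get_obs(): the state, without advancing time (a new reading comes with each control period).
- camera(name): name is "side" or "top"; returns a dict with "img" (400x640x3 uint8, red, green, blue), "fov_y" (degrees; the focal length in pixels is half the picture's height over the tangent of half this angle, whatever the lens; pixels are square), "cx", "cy" (the principal point, pixels), "k1" (the pictures are not rectified: a ray, as slopes to the right and down, at radius r is drawn at 1 + k1 r^2 times it, then the intrinsics apply), "world_from_camera" (4x4, takes a point from camera to world coordinates). Camera axes: x right, y up, looking along -z (the intrinsics and any distortion apply to the point x, -y, -z); pixel columns grow to the right and rows downward; lengths in m; the calibration is good to about 2 mm. A picture is of the moment at which its call begins. There is no depth.
- job_done(): hands the job in, once; it reports no verdict.
The state is a dict: "time": time; "q": joint angles; "qd": joint speeds; "joint_efforts": joint torques, N m; "ee_pos": TCP position; "tcp_rot": TCP orientation; "wrist_force": force on the tool from outside, world axes, zero at the start; "torque": the same for the moment, N m; "opening": finger opening in m.
Only numpy, scipy, OpenCV 4.12 (cv2) and the standard library are available. Lean on these libraries where they do the work, as an engineer would, in place of code of your own. Each camera call takes 0.05 s, during which the arm holds its last target.

## Task

The festive lights are locked out by a flush button hidden among the four identical square blanks of the white switch board. With the fingertips feel over the blanks for the one that gives, press it fully in so that it stays down, and only then press down the raised half of the rocker switch so that it tips fully over to on. Do not grasp, lift or shift the thali, the diyas, the bowl or the capped box around it, and finish clear of everything.

Things in the scene. Friction and masses are not known exactly. Their poses are not given: they have to be found in the camera images.
- board: white switch board, flat and fixed: 152 (its x) x 232 mm (its y), flat panel 45 mm above the table. Origin: centre of underside, z up; at yaw 0 x points away from the robot. Four look-alike square blanks, two by two (64 mm pitch), 47 mm wide, sides along x and y, sunk 2 mm; a rocker switch beside them, to +y. One blank (it varies) is the lock button and gives; three are stiff.
- place1 (a point): centre of a blank's 48.5 mm square opening, in the plane of the panel (45 mm above the table; the blank itself lies 2 mm lower), at board x -32, y -74 mm
- place2 (a point): centre of a blank, likewise, at board x +32, y -74 mm. (A stiff blank yields only about 1 mm per 8 N and springs back.)
- place3 (a point): centre of a blank, likewise, at board x -32, y -10 mm
- place4 (a point): centre of a blank, likewise, at board x +32, y -10 mm
- button (a joint): how far the hidden lock button is pressed in, in m: 0 out, 0.005 fully in, where its top is 7 mm below the panel. It resists with about 3 N all the way and stays where it is left (no spring). It does not tell which blank is the button.
- rocker (a joint): rocker, in rad: 0 off, 0.32 fully on; stays where left, takes about 3 N at mid-half. Pivot along board y at x 0, y +67, 48 mm above the table. A shallow V of two flat halves, each 40 mm long (board x), 44 mm wide. Off: the -x half lies level at 48 mm, the +x half rises to 60 mm at its end. On: the +x half lies level at 48 mm.
- rocker_press (a point): a point on top of the rocker's +x half, 24 mm from its pivot, half-way across its width: the spot to press, from above. 55.6 mm above the table when off, about 48 mm when on
- thali: round steel thali 260 mm across, rim 22 mm high, loose; to be left alone. Origin: centre of its underside
- diya1: painted terracotta diya, 75 mm across, 26 mm high, loose, beyond the board; leave alone. Origin: centre of its underside
- diya2: a second such diya, beyond the board; leave alone
- diya3: a third such diya, between the board and the robot; leave alone
- diya4: a fourth such diya, standing in the thali; leave alone
- bowl: frosted glass bowl 130 mm across, 60 mm high, loose, at the robot's right; leave alone. Origin: centre of its underside
- capbox: white plastic box 80 x 80 x 85 mm with a twist cap 56 mm across, 105 mm high in all, loose, at the robot's right; leave alone. Origin: centre of its underside

How it is judged (in metres and radians):
On the way, in this order (a step that is already met when the one before it is completed fails the run):
1. the hidden lock button has been pressed in and stays in (value of joint button above 0.0035 m), for 0.2 s.
2. after that the rocker is tipped to on (value of joint rocker above 0.25 rad), for 0.2 s.
At the end, for the whole second after the job is handed in: the lock button stays pressed in by more than 3.5 of its 5 mm, the rocker stays tipped past 0.25 of its 0.32 rad, and the robot is clear of everything (value of joint button above 0.0035 m and value of joint rocker above 0.25 rad); the robot touches nothing.
It fails at once if the rocker was tipped before the lock button was in (value of joint rocker above 0.2 rad and value of joint button below 0.003 m).
It fails at once if the thali, a diya, the bowl or the capped box was lifted or shifted by more than 15 mm (distance of any of thali, diya1, diya2, diya3, diya4, bowl, capbox from where it was at the start of the episode above 0.015 m).
It also fails if it takes over 48 s, if anything falls off the work surface, if the arm or the gripper's body presses on something with over 40 N, if the wrist force passes 120 N, or if a joint passes its speed limit or range.

## Working session

There is one attempt and no reset: what is moved stays moved. The work goes in short steps, Python scripts to look and compute and a tool call to move; the robot and the scene stay as the last step left them, time stands still between calls to the robot, and variables do not carry over. Pictures are saved under pics/ and viewed, and the job is handed in when it is done.

Besides the shell and the picture viewer there is one more tool, called after "Call:" as name([rows], argument=value, ...), one row to a line, values as JSON. play_rows: Moves the arm, as the interface text tells. Its arguments: {"type":"object","properties":{"moves":{"type":"array"},"grip_force":{"type":"number"}},"required":["moves"]}

```bash
ls; mkdir -p pics; python3 - <<'E'
from workcell import get_obs, camera
import cv2,json,numpy as np
print(get_obs())
for n in("top","side"):
    c=camera(n); cv2.imwrite(f"pics/{n}0.png",c["img"][:,:,::-1]); np.save(f"pics/{n}0.npy",c,allow_pickle=True)
    print(n,{k:v for k,v in c.items() if k!="img"})
E
```

```text
pics
{'time': 0.0, 'q': array([ 7.35079581e+01,  5.00998085e+00,  1.00344365e+01,  9.50976435e+01,
       -3.75975954e-04,  9.00010215e+01]), 'qd': array([-0.04269393, -0.03715992, -0.03044462,  0.10608914,  0.00465407,
        0.00868551]), 'joint_efforts': array([ 2.51786259e-03, -5.20390141e+01,  4.64802647e+01,  1.63700979e-02,
        1.28324236e-04,  1.02081935e-05]), 'ee_pos': array([0.15606332, 0.52712242, 0.19639366]), 'tcp_rot': array([-9.00003773e+01,  7.31878815e-02,  7.35069366e+01]), 'wrist_force': array([ 0.17846214,  0.81234494, -0.36189986]), 'torque': array([ 0.06042835,  0.04066053, -0.04083594]), 'opening': 0.08510279856313782}
top {'fov_y': 53.09048884787774, 'cx': 327.3588442114832, 'cy': 202.50872202298842, 'k1': -0.08352817035435653, 'world_from_camera': array([[ 0.00395659,  0.99070773, -0.13595048,  0.38810879],
       [-0.99998622,  0.00345064, -0.00395701,  0.01919324],
       [-0.00345112,  0.13596426,  0.99070773,  1.41950065],
       [ 0.        ,  0.        ,  0.        ,  1.        ]])}
side {'fov_y': 53.6953370781036, 'cx': 315.15333654291385, 'cy': 199.04601015145442, 'k1': -0.08088418781703405, 'world_from_camera': array([[ 0.7620181 ,  0.37240602, -0.52975671, -0.16758957],
       [-0.64730325,  0.46090456, -0.60709595, -0.81851396],
       [ 0.0180811 ,  0.80553134,  0.59227724,  0.92889668],
       [ 0.        ,  0.        ,  0.        ,  1.        ]])}
```

View pics/top0.png

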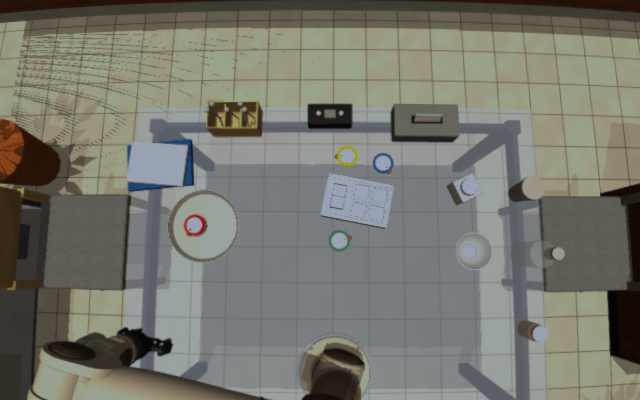

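View pics/side0.png

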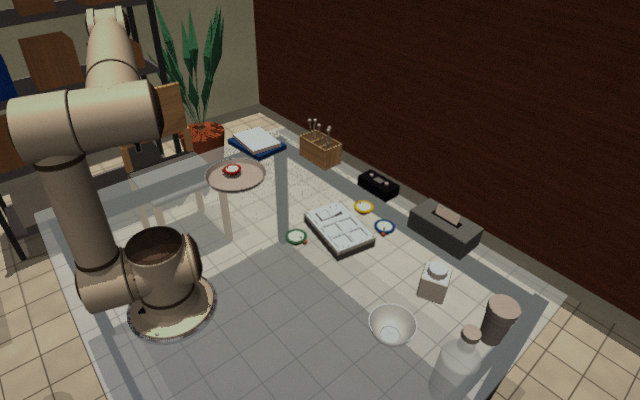

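The top view shows the board centred near (357,201), with its rocker at the left (~(339,195)) and blanks at the right. The diyas are at (347,156), (383,162) and (340,240), the thali at (203,226), the bowl at (473,250) and the box at (465,188).

```bash
cat > h.py <<'E'
import numpy as np,cv2
def K(c):
    f=200/np.tan(np.radians(c["fov_y"]/2)); return np.array([[f,0,c["cx"]],[0,f,c["cy"]],[0,0,1]]),np.array([c["k1"],0,0,0,0.])
def ray(c,uv,z):
    k,d=K(c); p=cv2.undistortPoints(np.array(uv,float).reshape(-1,1,2),k,d)[:,0]
    T=c["world_from_camera"]; D=np.c_[p[:,0],-p[:,1],-np.ones(len(p))]@T[:3,:3].T; o=T[:3,3]
    return o+D*((z-o[2])/D[:,2])[:,None]
def proj(c,P):
    T=np.linalg.inv(c["world_from_camera"]); q=np.atleast_2d(P)@T[:3,:3].T+T[:3,3]; q=q*[1,-1,-1]
    k,d=K(c); return cv2.projectPoints(q,np.zeros(3),np.zeros(3),k,d)[0][:,0]
E
python3 - <<'E'
import numpy as np,cv2
from h import *
for n,(x0,x1,y0,y1) in {"top":(310,405,165,235),"side":(298,380,195,262)}.items():
    c=np.load(f"pics/{n}0.npy",allow_pickle=True).item()
    crop=c["img"][y0:y1,x0:x1]
    cv2.imwrite(f"pics/{n}_crop.png",cv2.resize(crop,None,fx=8,fy=8,interpolation=cv2.INTER_CUBIC)[:,:,::-1])
    g=cv2.cvtColor(c["img"],cv2.COLOR_RGB2GRAY)
    for th in (150,165,180):
        m=np.zeros_like(g); m[y0:y1,x0:x1]=(g[y0:y1,x0:x1]>th)*255
        m=cv2.morphologyEx(m,cv2.MORPH_CLOSE,np.ones((5,5)))
        cs=cv2.findContours(m,cv2.RETR_EXTERNAL,cv2.CHAIN_APPROX_NONE)[0]; k=max(cs,key=cv2.contourArea)
        P=ray(c,k[:,0],0.045)
        r=cv2.minAreaRect((P[:,:2]*1000).astype(np.float32)); print(n,th,cv2.contourArea(k),r)
E
```

```text
top 150 2708.0 ((587.044921875, -78.40420532226562), (230.3699188232422, 149.44908142089844), 79.03746795654297)Traceback (most recent call last):
  File "<stdin>", line 11, in <module>
ValueError: max() iterable argument is empty
```

View pics/top_crop.png

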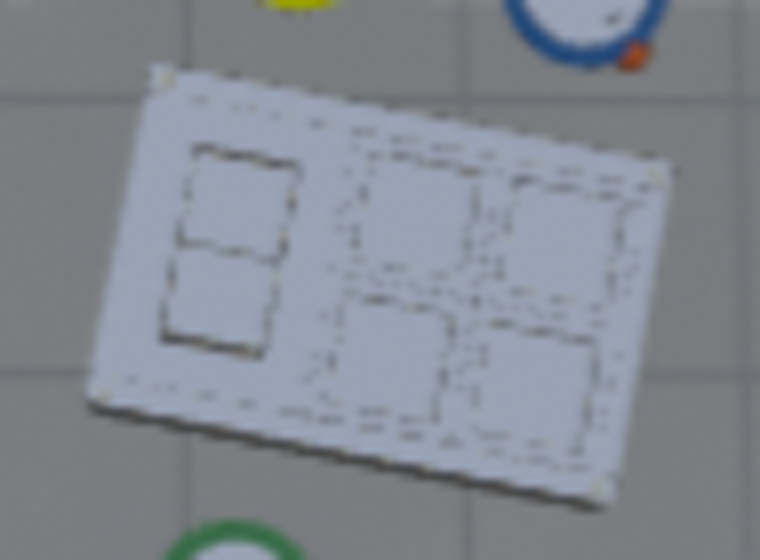

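The top crop shows the board rectangle, with the rocker in the left third and four blanks to its right. Its measured size of 230x149 mm fits 232x152. I'll check the pose against the side view.

```bash
cat >> h.py <<'E'
B=np.array([0.587,-0.0785]); YAW=np.radians(-11)
def bw(x,y,z=0.045):
    c,s=np.cos(YAW),np.sin(YAW); return np.array([B[0]+c*x-s*y,B[1]+s*x+c*y,z])
PL={"p1":bw(-.032,-.074,.043),"p2":bw(.032,-.074,.043),"p3":bw(-.032,-.01,.043),"p4":bw(.032,-.01,.043),"rp":bw(.024,.067,.0556)}
E
python3 - <<'E'
import numpy as np,cv2
from h import *
for k,v in PL.items(): print(k,v.round(4),np.hypot(v[0],v[1]).round(3))
for n,(x0,x1,y0,y1) in {"top":(310,405,165,235),"side":(298,380,195,262)}.items():
    c=np.load(f"pics/{n}0.npy",allow_pickle=True).item()
    im=cv2.resize(c["img"][y0:y1,x0:x1],None,fx=8,fy=8,interpolation=cv2.INTER_CUBIC)[:,:,::-1].copy()
    pts=list(PL.values())+[bw(a*.076,b*.116) for a in(-1,1) for b in(-1,1)]
    for p in proj(c,np.array(pts)): cv2.circle(im,tuple(int(v) for v in (p-[x0,y0]+.5)*8),4,(0,0,255),-1)
    cv2.imwrite(f"pics/{n}_ov.png",im)
E
```

```text
p1 [ 0.5415 -0.145   0.043 ] 0.561
p2 [ 0.6043 -0.1572  0.043 ] 0.624
p3 [ 0.5537 -0.0822  0.043 ] 0.56
p4 [ 0.6165 -0.0944  0.043 ] 0.624
rp [ 0.6233 -0.0173  0.0556] 0.624
```

View pics/top_ov.png

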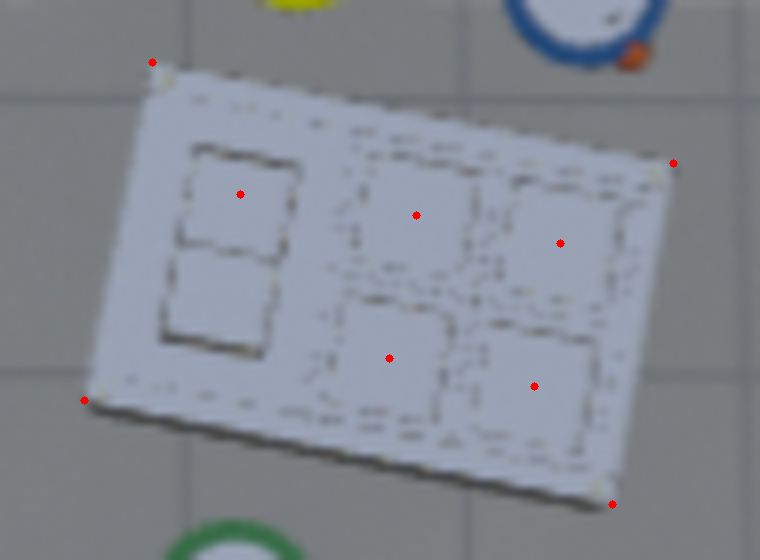

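View pics/side_ov.png

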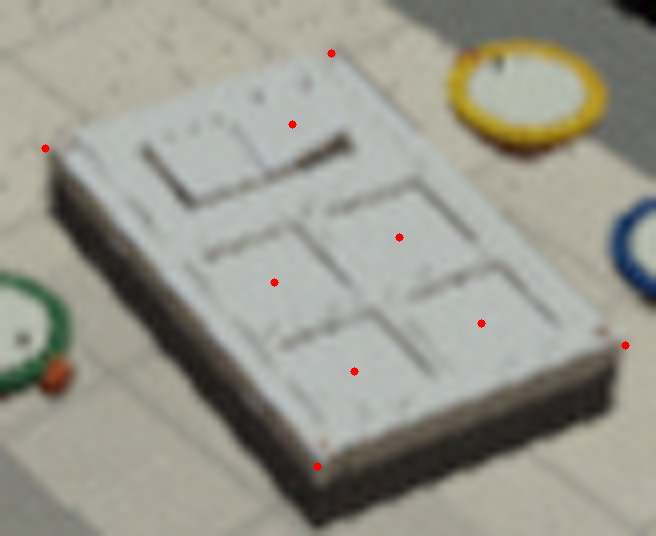

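The overlay agrees in both views to 2–3 mm, which is plenty for 47 mm blanks. Next is a helper that converts a world target into tool-axis shifts and turns.

```bash
cat >> h.py <<'E'
from scipy.spatial.transform import Rotation as R
def rel(cur_pos,cur_rpy,pos,rpy):
    a=R.from_euler("xyz",cur_rpy,degrees=True); b=R.from_euler("xyz",rpy,degrees=True)
    return (a.inv()*b).as_rotvec(degrees=True).round(1), a.inv().apply(np.array(pos)-cur_pos).round(4)
E
python3 - <<'E'
from h import *
p=[.156,.527,.197];r=[-90,0,73.51]
print(rel(p,r,[.40,.36,.17],[-90,0,45]))
print(rel([.40,.36,.17],[-90,0,45],[.5,.15,.14],[-90,0,10]))
print(rel([.5,.15,.14],[-90,0,10],[*PL["p3"][:2],.12],[-90,0,-11]))
E
```

```text
(array([ 0. , 28.5,  0. ]), array([-0.0909,  0.027 , -0.2814]))
(array([-0., 35., -0.]), array([-0.0778,  0.03  , -0.2192]))
(array([ 0., 21., -0.]), array([ 0.0125,  0.02  , -0.238 ]))
```

Call:
play_rows([
  [[0, 6, 0], [-0.012, 0.005, -0.04], 0],
  [[0, 12, 0], [-0.026, 0.01, -0.08], 0],
  [[0, 18, 0], [-0.039, 0.015, -0.12], 0],
  [[0, 24, 0], [-0.052, 0.02, -0.16], 0],
  [[0, 28, 0], [-0.065, 0.025, -0.2], 0],
], grip_force=40)

```text
time: 0.6
ee_pos: [0.3305, 0.407, 0.1716]
tcp_rot: [-90.0, 0.0, 45.3]
wrist_force: [0.2, 0.8, 0.8]
opening: 0.0124
```

```bash
python3 - <<'E'
from h import *
print(rel([.3305,.407,.1716],[-90,0,45.5],[.46,.23,.14],[-90,0,10]))
E
```

```text
(array([ 0. , 35.5, -0. ]), array([-0.0355,  0.0316, -0.2164]))
```

Call:
play_rows([
  [[0, 7, 0], [-0.007, 0.006, -0.043], 0],
  [[0, 14, 0], [-0.014, 0.012, -0.086], 0],
  [[0, 21, 0], [-0.021, 0.018, -0.13], 0],
  [[0, 28, 0], [-0.028, 0.024, -0.173], 0],
  [[0, 35.5, 0], [-0.0355, 0.03, -0.2164], 0],
])

```text
time: 1.1
ee_pos: [0.4596, 0.2297, 0.1416]
tcp_rot: [-90.0, 0.0, 9.7]
wrist_force: [-0.0, 0.5, 0.5]
opening: -0.0001
```

```bash
python3 - <<'E'
from h import *
from workcell import get_obs
o=get_obs();print(o["ee_pos"],o["tcp_rot"])
a,b=rel(o["ee_pos"],o["tcp_rot"],[*PL["p3"][:2],.10],[-90,0,-11]);print(a,b,np.linalg.norm(b))
E
```

```text
[0.45958555 0.22965734 0.1415807 ] [-9.00039767e+01  1.82885768e-02  9.72224384e+00]
[ 0.  20.7 -0. ] [ 0.0401  0.0416 -0.3233] 0.328422684965579
```

Call:
play_rows([
  [[0, 4, 0], [0.006, 0.006, -0.048], 0],
  [[0, 8, 0], [0.012, 0.012, -0.096], 0],
  [[0, 12, 0], [0.018, 0.018, -0.144], 0],
  [[0, 16, 0], [0.024, 0.024, -0.192], 0],
  [[0, 20.7, 0], [0.03, 0.03, -0.24], 0],
])

```text
time: 1.6
ee_pos: [0.5303, -0.0018, 0.1117]
tcp_rot: [-90.0, 0.0, -10.9]
wrist_force: [0.6, -0.0, 0.7]
opening: 0.0002
```

```bash
python3 - <<'E'
from h import *
from workcell import get_obs
o=get_obs();print(o["ee_pos"],o["tcp_rot"])
a,b=rel(o["ee_pos"],o["tcp_rot"],[*PL["p3"][:2],.06],[-90,0,-11]);print(a,b,np.linalg.norm(b))
E
```

```text
[ 0.53025728 -0.00184134  0.11166669] [-9.00005896e+01  8.77084827e-03 -1.08583564e+01]
[ 0.   0.1 -0. ] [ 0.0382  0.0517 -0.0745] 0.09839908536160283
```

Rocker avoided: lateral first, then descend to about 57 mm.

Call:
play_rows([
  [[0, 0, 0], [0.02, 0.0, -0.037], 0],
  [[0, 0, 0], [0.038, 0.0, -0.0745], 0],
  [[0, 0, 0], [0.038, 0.03, -0.0745], 0],
  [[0, 0, 0], [0.038, 0.054, -0.0745], 0],
  [[0, 0, 0], [0.038, 0.054, -0.0745], 0],
])

```text
time: 2.1
ee_pos: [0.5514, -0.0802, 0.0543]
tcp_rot: [-90.0, 0.4, -10.7]
wrist_force: [-0.3, -0.3, -0.3]
opening: 0.0001
```

Call:
play_rows([
  [[0, 0, 0], [0, 0.003, 0], 0],
  [[0, 0, 0], [0, 0.006, 0], 0],
  [[0, 0, 0], [0, 0.009, 0], 0],
  [[0, 0, 0], [0, 0.012, 0], 0],
  [[0, 0, 0], [0, 0.012, 0], 0],
])

```text
time: 2.6
ee_pos: [0.5537, -0.0799, 0.046]
tcp_rot: [-90.0, -0.0, -10.7]
wrist_force: [-0.2, 1.1, -0.1]
opening: 0.0
```

Call:
play_rows([
  [[0, 0, 0], [0, 0.0015, 0], 0],
  [[0, 0, 0], [0, 0.003, 0], 0],
  [[0, 0, 0], [0, 0.0045, 0], 0],
  [[0, 0, 0], [0, 0.0055, 0], 0],
  [[0, 0, 0], [0, 0.0055, 0], 0],
])

```text
time: 3.1
ee_pos: [0.5536, -0.0801, 0.0404]
tcp_rot: [-90.0, 0.0, -10.7]
wrist_force: [0.8, 1.1, -0.3]
opening: 0.0
```

Call:
play_rows([
  [[0, 0, 0], [0, 0.0005, 0], 0],
  [[0, 0, 0], [0, 0.001, 0], 0],
  [[0, 0, 0], [0, 0.0015, 0], 0],
  [[0, 0, 0], [0, 0.002, 0], 0],
  [[0, 0, 0], [0, 0.002, 0], 0],
])

```text
time: 3.6
ee_pos: [0.5537, -0.0801, 0.0385]
tcp_rot: [-90.0, 0.0, -10.7]
wrist_force: [-0.1, -0.4, 0.1]
opening: 0.0002
```

Call:
play_rows([
  [[0, 0, 0], [0, 0.0005, 0], 0],
  [[0, 0, 0], [0, 0.0008, 0], 0],
  [[0, 0, 0], [0, 0.001, 0], 0],
  [[0, 0, 0], [0, 0.0012, 0], 0],
  [[0, 0, 0], [0, 0.0015, 0], 0],
])

```text
time: 4.1
ee_pos: [0.5537, -0.0801, 0.0371]
tcp_rot: [-90.0, -0.0, -10.7]
wrist_force: [0.4, 0.4, 0.5]
opening: -0.0
```

```bash
python3 - <<'E'
from h import *
from workcell import get_obs,camera
o=get_obs();print(o["ee_pos"],o["wrist_force"],o["torque"])
c=camera("side");im=c["img"][130:280,260:420]
cv2.imwrite("pics/s1.png",cv2.resize(im,None,fx=5,fy=4,interpolation=cv2.INTER_CUBIC)[:,:,::-1][:600,:800])
o=get_obs();print(o["ee_pos"],o["wrist_force"])
E
```

```text
[ 0.55372523 -0.08006967  0.03705636] [0.4109309  0.38378501 0.54434646] [-0.02681596 -0.02066342 -0.00940347]
[ 0.55366921 -0.08006136  0.03698036] [ 0.06784585 -0.53653229  0.2562284 ]
```

View pics/s1.png

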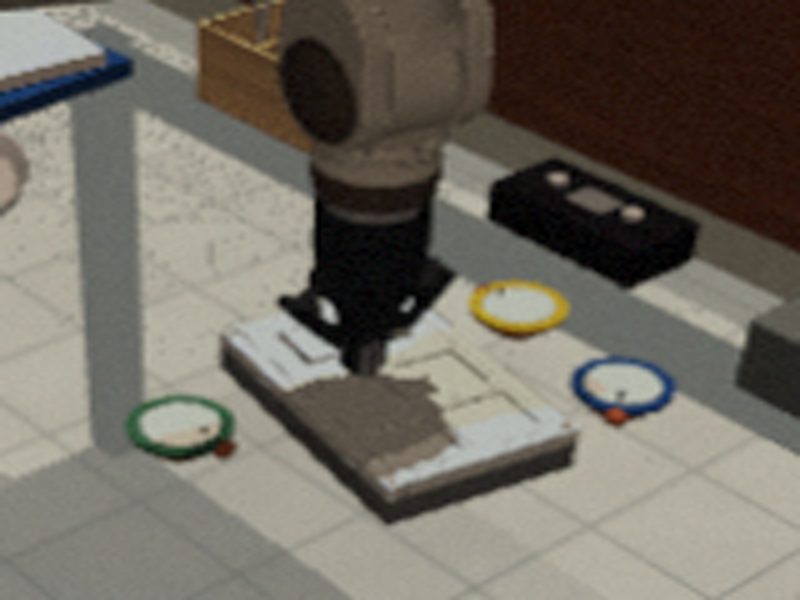

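The fingers are over blank 3 at crop (370,360), and no contact force has shown yet. I'll keep going down slowly.

Call:
play_rows([
  [[0, 0, 0], [0, 0.0005, 0], 0],
  [[0, 0, 0], [0, 0.001, 0], 0],
  [[0, 0, 0], [0, 0.0015, 0], 0],
  [[0, 0, 0], [0, 0.002, 0], 0],
  [[0, 0, 0], [0, 0.002, 0], 0],
])

```text
time: 4.65
ee_pos: [0.5537, -0.0801, 0.035]
tcp_rot: [-90.0, 0.0, -10.7]
wrist_force: [1.1, 0.3, -0.2]
opening: 0.0002
```

```bash
python3 - <<'E'
from h import *
from workcell import get_obs,camera
o=get_obs();print(o["joint_efforts"].round(2),o["q"].round(2))
for n in("side","top"):
    c=camera(n)
    p=proj(c,np.array([o["ee_pos"],o["ee_pos"]+[0,0,.02],PL["p3"]])).round(1);print(n,p.tolist())
    u,v=p[0].astype(int); x0,y0=u-30,v-30
    im=cv2.resize(c["img"][y0:y0+60,x0:x0+60],None,fx=10,fy=10,interpolation=cv2.INTER_CUBIC)[:,:,::-1].copy()
    for q,col in zip(p,[(0,0,255),(0,255,0),(255,0,0)]): cv2.circle(im,tuple(int(t) for t in (q-[x0,y0]+.5)*10),4,col,-1)
    cv2.imwrite(f"pics/{n}_2.png",im)
E
```

```text
[ 0.000e+00 -5.343e+01  4.653e+01 -2.000e-02 -0.000e+00 -0.000e+00] [-8.23  6.21 -6.52 77.27  0.   92.46]
side [[331.3, 231.3], [331.5, 226.9], [331.8, 229.9]]
top [[357.4, 209.6], [357.8, 208.9], [358.2, 209.3]]
```

View pics/side_2.png

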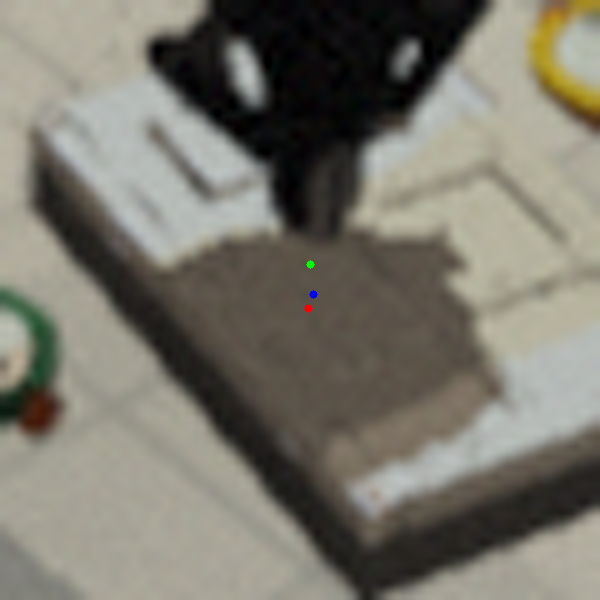

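View pics/top_2.png

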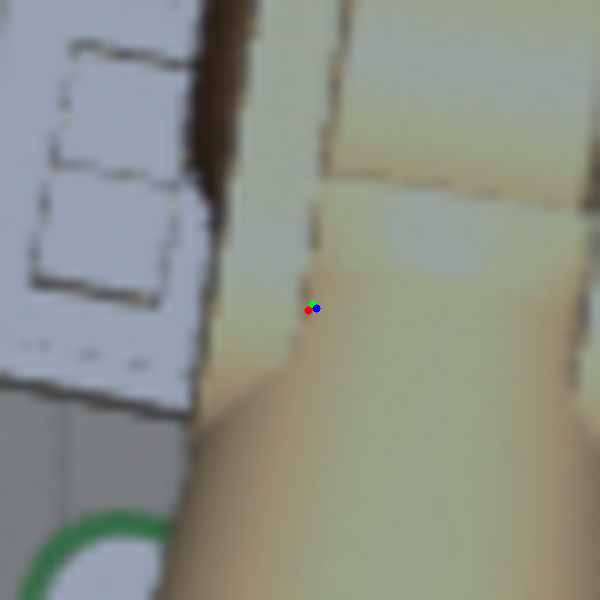

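```bash
python3 - <<'E'
from h import *
from workcell import camera
c=camera("side"); im=c["img"][170:245,295:370].astype(float)
im=np.clip(255*(im/255)**0.45*1.1,0,255).astype(np.uint8)
cv2.imwrite("pics/s3.png",cv2.resize(im,None,fx=8,fy=8,interpolation=cv2.INTER_CUBIC)[:,:,::-1])
E
```

```text
(no output)
```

View pics/s3.png

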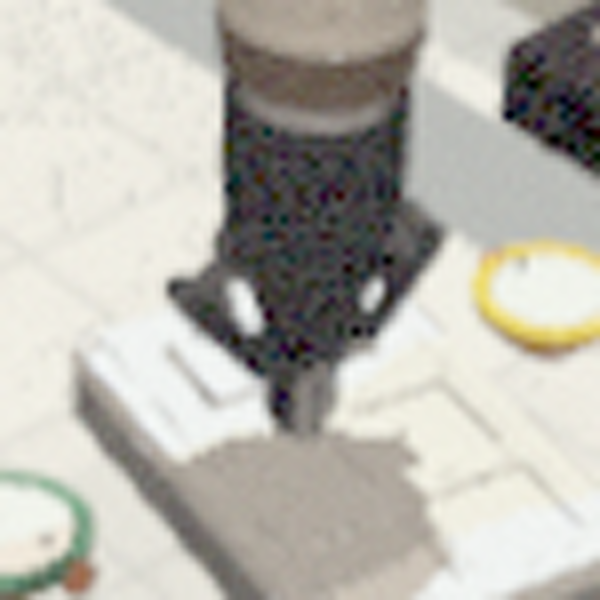

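The fingertip's lower end shows at about pixel (332,224), while the reported TCP projects to (331,231). That disagrees, so I'll compare with the start picture, where the gripper was also visible.

```bash
python3 - <<'E'
from h import *
c=np.load("pics/top0.npy",allow_pickle=True).item()
e=np.array([.156,.527,.197]); t=np.radians(73.51); tx=np.array([np.cos(t),np.sin(t),0])
pts=[e,e+[0,0,.033],e+tx*.0425+[0,0,.013],e-tx*.0425+[0,0,.013],e+[0,0,.1]]
p=proj(c,np.array(pts)); print(p.round(1).tolist())
x0,y0=110,310
im=np.clip(255*(c["img"][y0:y0+70,x0:x0+90]/255.)**.5,0,255).astype(np.uint8)
im=cv2.resize(im,None,fx=8,fy=8,interpolation=cv2.INTER_CUBIC)[:,:,::-1].copy()
for q,col in zip(p,[(0,0,255),(0,255,0),(255,0,0),(255,0,0),(0,255,255)]): cv2.circle(im,tuple(int(t) for t in (q-[x0,y0]+.5)*8),4,col,-1)
cv2.imwrite("pics/t4.png",im)
E
```

```text
[[160.6, 332.9], [156.0, 334.9], [145.9, 329.2], [171.9, 338.1], [146.0, 339.3]]
```

View pics/t4.png

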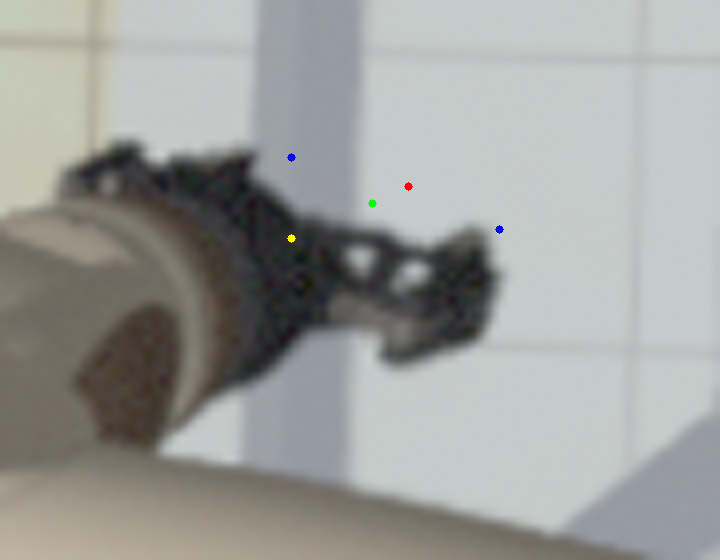

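The start picture also shows the real finger ends well short of the reported TCP, by about 20–30 mm. So I'll go by touch and descend in small steps, watching the force.

Call:
play_rows([
  [[0, 0, 0], [0, 0.0015, 0], 0],
  [[0, 0, 0], [0, 0.003, 0], 0],
  [[0, 0, 0], [0, 0.0045, 0], 0],
  [[0, 0, 0], [0, 0.006, 0], 0],
  [[0, 0, 0], [0, 0.006, 0], 0],
])

```text
time: 5.3
ee_pos: [0.5535, -0.0801, 0.0288]
tcp_rot: [-90.0, 0.0, -10.7]
wrist_force: [-0.1, 0.5, -0.2]
opening: -0.0001
```

Call:
play_rows([
  [[0, 0, 0], [0, 0.0015, 0], 0],
  [[0, 0, 0], [0, 0.003, 0], 0],
  [[0, 0, 0], [0, 0.0045, 0], 0],
  [[0, 0, 0], [0, 0.006, 0], 0],
  [[0, 0, 0], [0, 0.006, 0], 0],
])

```text
time: 5.8
ee_pos: [0.5536, -0.0801, 0.0228]
tcp_rot: [-90.0, 0.0, -10.7]
wrist_force: [-0.1, 0.1, 0.0]
opening: -0.0002
```

```bash
python3 - <<'E'
from h import *
from workcell import camera
c=camera("side"); im=c["img"][190:250,300:360].astype(float)
im=np.clip(255*(im/255)**0.45*1.1,0,255).astype(np.uint8)
cv2.imwrite("pics/s5.png",cv2.resize(im,None,fx=10,fy=10,interpolation=cv2.INTER_CUBIC)[:,:,::-1])
E
```

```text
(no output)
```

View pics/s5.png

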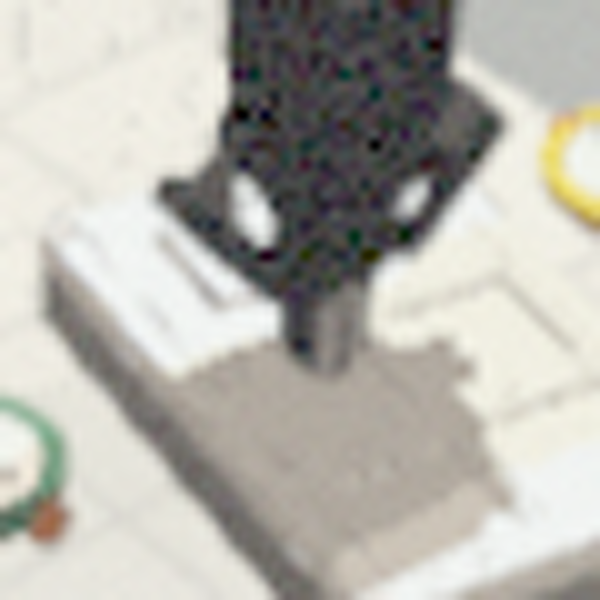

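The tip has moved down to about (332,227). Blank 3 projects at (332,230), so contact should come after another 12–15 mm.

Call:
play_rows([
  [[0, 0, 0], [0, 0.0015, 0], 0],
  [[0, 0, 0], [0, 0.003, 0], 0],
  [[0, 0, 0], [0, 0.0045, 0], 0],
  [[0, 0, 0], [0, 0.006, 0], 0],
  [[0, 0, 0], [0, 0.006, 0], 0],
])

```text
time: 6.35
ee_pos: [0.5536, -0.0801, 0.0168]
tcp_rot: [-90.0, 0.0, -10.7]
wrist_force: [1.0, -0.4, 0.4]
opening: 0.0001
```

Call:
play_rows([
  [[0, 0, 0], [0, 0.001, 0], 0],
  [[0, 0, 0], [0, 0.002, 0], 0],
  [[0, 0, 0], [0, 0.003, 0], 0],
  [[0, 0, 0], [0, 0.003, 0], 0],
  [[0, 0, 0], [0, 0.003, 0], 0],
])

```text
time: 6.85
ee_pos: [0.5537, -0.0801, 0.0141]
tcp_rot: [-90.0, -0.0, -10.7]
wrist_force: [-0.2, 0.3, 0.9]
opening: -0.0002
```

Call:
play_rows([
  [[0, 0, 0], [0, 0.001, 0], 0],
  [[0, 0, 0], [0, 0.002, 0], 0],
  [[0, 0, 0], [0, 0.003, 0], 0],
  [[0, 0, 0], [0, 0.003, 0], 0],
  [[0, 0, 0], [0, 0.003, 0], 0],
])

```text
time: 7.35
ee_pos: [0.5536, -0.0801, 0.011]
tcp_rot: [-90.0, 0.0, -10.7]
wrist_force: [-0.4, -0.6, 0.2]
opening: -0.0003
```

Call:
play_rows([
  [[0, 0, 0], [0, 0.001, 0], 0],
  [[0, 0, 0], [0, 0.002, 0], 0],
  [[0, 0, 0], [0, 0.003, 0], 0],
  [[0, 0, 0], [0, 0.003, 0], 0],
  [[0, 0, 0], [0, 0.003, 0], 0],
])

```text
time: 7.85
ee_pos: [0.5537, -0.0801, 0.0081]
tcp_rot: [-90.0, -0.0, -10.7]
wrist_force: [0.7, 0.2, 1.8]
opening: 0.0001
```

Call:
play_rows([
  [[0, 0, 0], [0, 0.0005, 0], 0],
  [[0, 0, 0], [0, 0.001, 0], 0],
  [[0, 0, 0], [0, 0.0015, 0], 0],
  [[0, 0, 0], [0, 0.002, 0], 0],
  [[0, 0, 0], [0, 0.002, 0], 0],
])

```text
time: 8.35
ee_pos: [0.5537, -0.0801, 0.006]
tcp_rot: [-90.0, -0.0, -10.7]
wrist_force: [-0.3, 0.1, 2.4]
opening: 0.0
```

```bash
python3 - <<'E'
from h import *
from workcell import camera,get_obs
o=get_obs();print(o["ee_pos"],o["wrist_force"])
c=camera("side"); im=c["img"][190:250,300:360].astype(float)
print(get_obs()["wrist_force"])
im=np.clip(255*(im/255)**0.45*1.1,0,255).astype(np.uint8)
cv2.imwrite("pics/s6.png",cv2.resize(im,None,fx=10,fy=10,interpolation=cv2.INTER_CUBIC)[:,:,::-1])
E
```

```text
[ 0.55374472 -0.08008051  0.00604438] [-0.31538024  0.05783578  2.41492055]
[-0.31306822 -0.75862192  1.92751397]
```

View pics/s6.png

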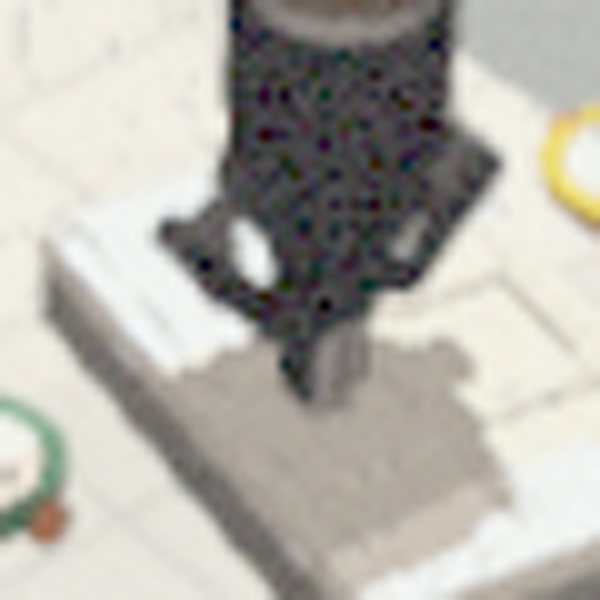

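The tip is now on blank 3 at about (331,230). The force has stayed near 2–2.4 N over 2 mm of travel, so this blank seems to give. I'll press on to its stop.

Call:
play_rows([
  [[0, 0, 0], [0, 0.0005, 0], 0],
  [[0, 0, 0], [0, 0.001, 0], 0],
  [[0, 0, 0], [0, 0.0015, 0], 0],
  [[0, 0, 0], [0, 0.002, 0], 0],
  [[0, 0, 0], [0, 0.002, 0], 0],
])

```text
time: 8.9
ee_pos: [0.5537, -0.0801, 0.004]
tcp_rot: [-90.0, -0.0, -10.7]
wrist_force: [0.1, -0.2, 2.1]
opening: -0.0001
```

Call:
play_rows([
  [[0, 0, 0], [0, 0.0003, 0], 0],
  [[0, 0, 0], [0, 0.0006, 0], 0],
  [[0, 0, 0], [0, 0.001, 0], 0],
  [[0, 0, 0], [0, 0.001, 0], 0],
  [[0, 0, 0], [0, 0.001, 0], 0],
])

```text
time: 9.4
ee_pos: [0.5539, -0.0801, 0.0038]
tcp_rot: [-90.0, -0.0, -10.7]
wrist_force: [-2.3, 0.3, 8.6]
opening: 0.0
```

Blank 3 gave about 5 mm at roughly 2.3 N, then hit a hard stop, so it is the lock button. The stop also shows the real tip sits about 34 mm above the reported TCP. I'll give it one firmer push.

Call:
play_rows([
  [[0, 0, 0], [0, 0.0004, 0], 0],
  [[0, 0, 0], [0, 0.0007, 0], 0],
  [[0, 0, 0], [0, 0.0007, 0], 0],
  [[0, 0, 0], [0, 0.0007, 0], 0],
  [[0, 0, 0], [0, 0.0007, 0], 0],
])

```text
time: 9.9
ee_pos: [0.554, -0.0801, 0.0038]
tcp_rot: [-90.0, -0.1, -10.7]
wrist_force: [-5.5, 0.5, 13.8]
opening: 0.0001
```

Call:
play_rows([
  [[0, 0, 0], [0, -0.005, 0], 0],
  [[0, 0, 0], [0, -0.02, 0], 0],
  [[0, 0, 0], [0, -0.04, 0], 0],
  [[0, 0, 0], [0, -0.05, 0], 0],
  [[0, 0, 0], [0, -0.05, 0], 0],
])

```text
time: 10.4
ee_pos: [0.5548, -0.0802, 0.0543]
tcp_rot: [-90.0, -0.2, -10.7]
wrist_force: [0.3, -0.2, -0.0]
opening: 0.0004
```

```bash
python3 - <<'E'
from h import *
from workcell import get_obs
o=get_obs();print(o["ee_pos"],o["tcp_rot"],o["wrist_force"])
a,b=rel(o["ee_pos"],o["tcp_rot"],[*PL["rp"][:2],.0556-.034+.008],[-90,0,-11]);print(a,b)
E
```

```text
[ 0.55478891 -0.08023369  0.05431344] [-89.99394003  -0.1654381  -10.68781163] [ 0.30611993 -0.2156764  -0.04359898]
[-0.   0.3  0.2] [0.0556 0.0249 0.0745]
```

Call:
play_rows([
  [[0, 0, 0], [0.028, 0, 0.037], 0],
  [[0, 0, 0], [0.0556, 0, 0.0745], 0],
  [[0, 0, 0], [0.0556, 0, 0.0745], 0],
  [[0, 0, 0], [0.0556, 0.012, 0.0745], 0],
  [[0, 0, 0], [0.0556, 0.02, 0.0745], 0],
])

```text
time: 10.9
ee_pos: [0.6211, -0.0175, 0.0305]
tcp_rot: [-90.0, 0.1, -10.7]
wrist_force: [0.0, -0.0, -0.8]
opening: -0.0002
```

```bash
python3 - <<'E'
from h import *
from workcell import camera,get_obs
for n,(y0,x0) in {"side":(175,305)}.items():
    c=camera(n); im=c["img"][y0:y0+60,x0:x0+60].astype(float)
    im=np.clip(255*(im/255)**0.45*1.1,0,255).astype(np.uint8)
    im=cv2.resize(im,None,fx=10,fy=10,interpolation=cv2.INTER_CUBIC)[:,:,::-1].copy()
    e=get_obs()["ee_pos"]; print(e,get_obs()["wrist_force"])
    for q,col in zip(proj(c,np.array([e+[0,0,.034],PL["rp"]])),[(0,0,255),(255,0,0)]): cv2.circle(im,tuple(int(t) for t in (q-[x0,y0]+.5)*10),4,col,-1)
    cv2.imwrite("pics/s7.png",im)
E
```

```text
[ 0.6203425  -0.01777972  0.02919063] [-0.26685481 -0.28664078 -1.75040479]
```

View pics/s7.png

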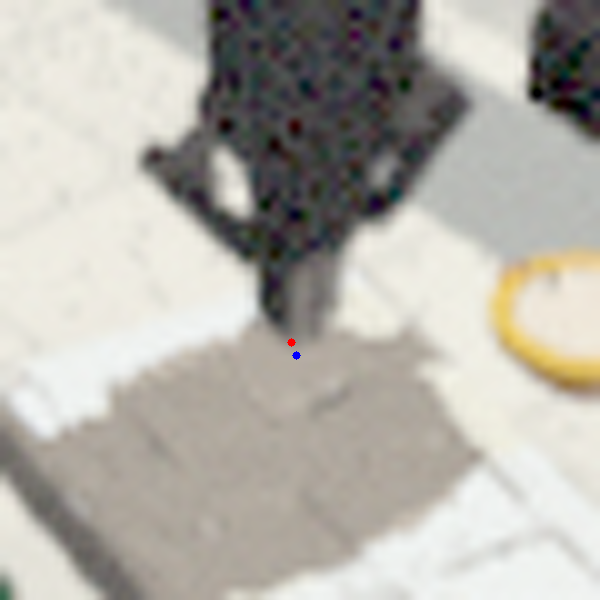

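The tip hangs at about (334,209), just above the rocker's raised half. Next I'll press down slowly.

Call:
play_rows([
  [[0, 0, 0], [0, 0.0015, 0], 0],
  [[0, 0, 0], [0, 0.003, 0], 0],
  [[0, 0, 0], [0, 0.0045, 0], 0],
  [[0, 0, 0], [0, 0.006, 0], 0],
  [[0, 0, 0], [0, 0.007, 0], 0],
])

```text
time: 11.45
ee_pos: [0.6222, -0.0173, 0.0255]
tcp_rot: [-90.0, -0.0, -10.7]
wrist_force: [1.2, -0.6, 0.4]
opening: -0.0003
```

Call:
play_rows([
  [[0, 0, 0], [0, 0.001, 0], 0],
  [[0, 0, 0], [0, 0.002, 0], 0],
  [[0, 0, 0], [0, 0.003, 0], 0],
  [[0, 0, 0], [0, 0.004, 0], 0],
  [[0, 0, 0], [0, 0.005, 0], 0],
])

```text
time: 11.95
ee_pos: [0.6228, -0.0173, 0.0209]
tcp_rot: [-90.0, -0.1, -10.7]
wrist_force: [1.8, -1.0, 3.7]
opening: 0.0
```

Call:
play_rows([
  [[0, 0, 0], [0, 0.0005, 0], 0],
  [[0, 0, 0], [0, 0.001, 0], 0],
  [[0, 0, 0], [0, 0.0015, 0], 0],
  [[0, 0, 0], [0, 0.002, 0], 0],
  [[0, 0, 0], [0, 0.0025, 0], 0],
])

```text
time: 12.45
ee_pos: [0.6223, -0.0172, 0.0179]
tcp_rot: [-90.0, -0.0, -10.7]
wrist_force: [2.2, -0.5, 4.4]
opening: -0.0
```

Contact at about 3–4 N and the rocker is moving. Full on is expected at a reading of about 14 mm.

Call:
play_rows([
  [[0, 0, 0], [0, 0.0008, 0], 0],
  [[0, 0, 0], [0, 0.0016, 0], 0],
  [[0, 0, 0], [0, 0.0024, 0], 0],
  [[0, 0, 0], [0, 0.003, 0], 0],
  [[0, 0, 0], [0, 0.003, 0], 0],
])

```text
time: 12.95
ee_pos: [0.622, -0.0172, 0.0147]
tcp_rot: [-90.0, 0.0, -10.7]
wrist_force: [1.9, -0.4, 2.1]
opening: -0.0002
```

Call:
play_rows([
  [[0, 0, 0], [0, 0.0005, 0], 0],
  [[0, 0, 0], [0, 0.001, 0], 0],
  [[0, 0, 0], [0, 0.0015, 0], 0],
  [[0, 0, 0], [0, 0.0015, 0], 0],
  [[0, 0, 0], [0, 0.0015, 0], 0],
])

```text
time: 13.45
ee_pos: [0.6222, -0.0172, 0.0138]
tcp_rot: [-90.0, -0.0, -10.7]
wrist_force: [1.2, 0.2, 6.0]
opening: 0.0001
```

Stop reached at 13.8 mm, with the force rising. I'll push once more, then lift clear.

Call:
play_rows([
  [[0, 0, 0], [0, 0.0004, 0], 0],
  [[0, 0, 0], [0, 0.0008, 0], 0],
  [[0, 0, 0], [0, 0.001, 0], 0],
  [[0, 0, 0], [0, 0.001, 0], 0],
  [[0, 0, 0], [0, 0.001, 0], 0],
])

```text
time: 13.95
ee_pos: [0.6222, -0.0172, 0.0137]
tcp_rot: [-90.0, -0.0, -10.7]
wrist_force: [-2.5, 0.1, 13.3]
opening: 0.0002
```

Call:
play_rows([
  [[0, 0, 0], [0, -0.01, 0], 0],
  [[0, 0, 0], [0, -0.04, 0], 0],
  [[0, 0, 0], [0, -0.08, 0], 0],
  [[0, 0, 0], [0, -0.12, 0], 0],
  [[0, 0, 0], [0, -0.15, 0], 0],
])

```text
time: 14.45
ee_pos: [0.6218, -0.0172, 0.1647]
tcp_rot: [-90.0, -0.0, -10.7]
wrist_force: [0.0, -0.0, 0.7]
opening: 0.0002
```

Call:
play_rows([
  [[0, -6, 0], [-0.035, 0, 0.03], 0],
  [[0, -12, 0], [-0.07, 0, 0.065], 0],
  [[0, -18, 0], [-0.1, 0, 0.1], 0],
  [[0, -24, 0], [-0.12, 0, 0.135], 0],
  [[0, -30, 0], [-0.14, 0, 0.17], 0],
])

```text
time: 14.95
ee_pos: [0.5146, 0.177, 0.1624]
tcp_rot: [-90.0, 0.1, 19.6]
wrist_force: [0.5, -0.4, 0.4]
opening: 0.0
```

Call:
play_rows([
  [[0, 0, 0], [0, 0, 0.03], 0],
  [[0, 0, 0], [0, 0, 0.06], 0],
  [[0, 0, 0], [0, 0, 0.09], 0],
  [[0, 0, 0], [0, 0, 0.1], 0],
  [[0, 0, 0], [0, 0, 0.1], 0],
])

```text
time: 15.45
ee_pos: [0.4823, 0.2709, 0.162]
tcp_rot: [-90.0, 0.1, 19.4]
wrist_force: [0.4, 0.2, 0.3]
opening: -0.0003
```

```bash
python3 - <<'E'
from h import *
from workcell import camera,get_obs
print(get_obs()["ee_pos"],get_obs()["wrist_force"])
for n,(x0,x1,y0,y1) in {"top":(310,405,165,235),"side":(298,380,195,262)}.items():
    c=camera(n); cv2.imwrite(f"pics/{n}_f.png",cv2.resize(c["img"][y0:y1,x0:x1],None,fx=8,fy=8,interpolation=cv2.INTER_CUBIC)[:,:,::-1])
    cv2.imwrite(f"pics/{n}_ff.png",c["img"][:,:,::-1])
E
```

```text
[0.48226882 0.27093472 0.16199388] [0.41270882 0.22195882 0.31228774]
```

View pics/side_f.png

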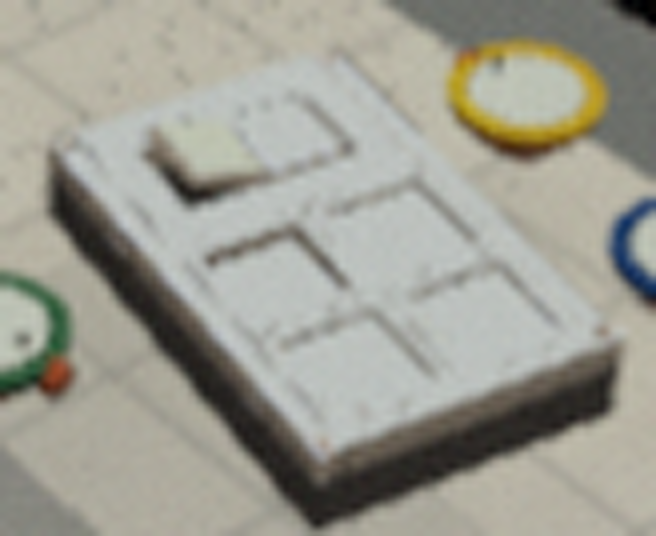

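View pics/top_ff.png

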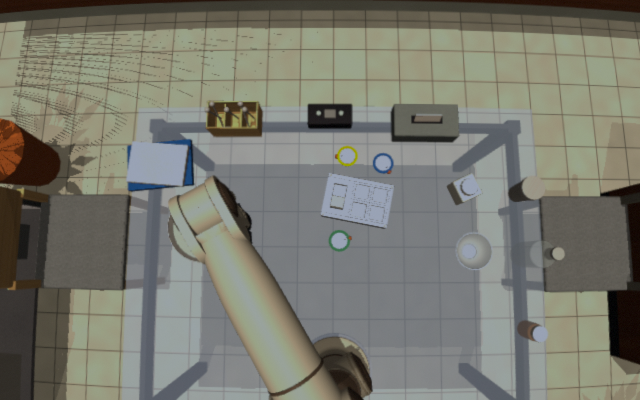

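In the side view, blank 3 at crop (275,275) is visibly deeper than the others. The rocker's -x half is raised at (200,155) and its +x half lies level. The top view shows the diyas, bowl and box unmoved, and the arm well above everything.

```bash
python3 -c "
from workcell import job_done,get_obs
o=get_obs();print(o['wrist_force'],o['qd'].round(2));print(job_done())"
```

```text
[-0.22405576  0.15668165 -0.609313  ] [-0.97 -0.28 -0.07 -0.11  0.06  0.1 ]
the job is handed in; nothing more can be done
None
```

I pressed the hidden lock button fully in, then tipped the rocker to on, and handed the job in with the arm clear, about 15.5 s into the 48 s allowed.

- **Lock button:** it is the blank at place3, the first one I felt. It gave about 5 mm at 2–2.4 N and then met a hard stop, where I pressed to 14 N. I did not need to feel the other three.
- **Rocker:** I pressed the raised half at `rocker_press`. It moved at about 2–4 N and reached its stop; I pressed to 13 N there.
- **Last checks:** the final side picture shows place3 sunk deeper than the other blanks and the rocker tipped over. The diyas, bowl and capped box look unmoved in the top picture. The arm hid the thali there, so I did not check it by eye, but the gripper stayed well above it. The wrist force was near zero.
- **Disagreement:** the real fingertips sit about 34 mm above the reported TCP, seen in the pictures and at both stops. I found the contact heights by touch and used that offset for the rocker.

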